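# Stand up the fallen mill and show its foot to the inspection camera

### The arm

A 6-joint arm with a two-finger parallel gripper is mounted at the origin on the work surface. World frame = base frame: x ahead of the robot, y to its left, z up, the work surface at z = 0. Lengths are in m, angles in rad, forces in N, time in s.
With the tool pointing down it reaches from about 0.35 to 0.975 m from the base axis. Payload 4.9 kg.
Tool frame: the origin (TCP) lies on the centre line of the jaws, within the pads' length; the fingertips stand ctrl.tcp_to_tips ahead of it and the grasp point (between the pads) lies 3 mm ahead of it (ctrl.tcp_to_tips is the distance from the TCP to the fingertips, in m); z points along the fingers, y is the direction in which the jaws open and shut (so a half turn about z gives the same grasp; the last joint's range is limited). The gripper opens to 85 mm and grips with 20 to 120 N. Pads are 22 mm wide; open, the fingers measure 114 mm over their backs; the gripper's body (76 mm by 85 mm) begins 54 mm behind the grasp point. The pads swing forward as they close: fully open they stand 13 mm farther back than shut.
Start: joints at [-1.414, 0.053, 1.613, -0, 1.476, -0.119], TCP at [0.17, -0.601, 0.253] pointing down, gripper open.
Joint ranges: [-3.01, 3.01], [-1.01, 2.22], [0.06, 2.58], [-1.02, 4.17], [0.09, 2.62], [-3.14, 3.14]. Speed limits (rad/s): [2.57, 2.57, 3.14, 3.14, 3.14, 3.14].

### API

Orientations are given as a rotation vector (axis times angle).
In Python, from station import ctrl, vision gives the robot as it stands.
- The arm moves only by the tool jog_arm, never from a script. Its argument "deltas" is a list of rows, each a list of 7 numbers: the turn, a rotation vector about the tool's x, y, z in rad, then the shift along the tool's x, y, z in cm, then the opening, from 0 (shut) to 1 (fully open). A call has 1 to 12 rows; each row shifts and turns the commanded pose from where the row before left it, along the tool's axes as they then stand; what a row does not reach is not made up. A row lasts 1/12 s, in which the tool goes at most 41.7 mm and 7.16 degrees, less where a joint would pass 70% of its speed; a pose out of reach is approached as far as the arm can. A call with a gripper value outside its range is refused whole. The fingers move at their own pace and stop on an object; "grip_force" is the grip in N (left out, the last holds). Time passes only in rows, so rows that do not move let the fingers close. It gives the time, the measured TCP pose, the force and the opening at its end, in the units of the state.
- ctrl.get_obs(): the state, without advancing time (a new reading comes with each control period).
- vision.get_image(name): name is "side" or "top"; returns (picture, depth): 384x512x3 uint8, red, green, blue; 384x512 float32, m along the optical axis (not along the pixel's ray), 0 where there is no reading.
- vision.calibration(name): a dict with "fx", "fy", "cx", "cy" (pixels), "rvec" (rotation vector, rad) and "tvec" (3), from world to camera coordinates, as OpenCV has them. Camera axes: x right, y down, z forward; pixel columns grow to the right and rows downward; lengths in m; the calibration is good to about 2 mm. A picture is of the moment at which its call begins. calibration takes no time and is no camera call.
- ctrl.finish_job(): hands the job in, once; it reports no verdict.
The state is a dict: "t": time; "q": joint angles; "dq": joint speeds; "effort": joint torques, N m; "tool_pos": TCP position; "tool_rot": TCP orientation; "contact_force": force on the tool from outside, world axes, zero at the start; "wrist_torque": the same for the moment, N m; "opening": finger opening in m.
Only numpy, scipy, OpenCV 4.12 (cv2) and the standard library are available. Lean on these libraries where they do the work, as an engineer would, in place of code of your own. Each camera call takes 0.05 s, during which the arm holds its last target. There are 200 camera calls.

### The job

One of the turned wooden pepper mills has fallen over on the bench: stand it upright on its foot and let go, to see that it stands by itself. Then take it by its head and hold it in the air in front of the inspection camera, its foot facing the lens squarely, centred on the lens and 9 cm from the glass. Finish holding it still there, and leave the camera, the other mills and the glue pot alone.

Things in the scene. Friction and masses are not known exactly. Their poses are not given: they have to be found in the camera images.
- mill: The fallen pepper mill, the only one lying down; turned wood, about 170 g, 148 mm long, z axis from foot to head. Origin: centre of its flat underside. Eight-sided foot 52 mm over the flats, z 0 to 18 mm; above that round: waist 34 mm at z 58, centre of mass near z 60. It lies on a flat of the foot and the head, origin 27 mm above the bench, head to the robot's right within 0.5 rad.
- mill_head (a point): Middle of the fallen mill's head, on its axis 115 mm from the underside; axes as mill. The head is a straight drum 44 mm across, from z = 98 to 133 mm of the mill, then domed to 140 mm and topped by the nut to 148 mm; below it the mill narrows to the waist. Lying down, this point is 23 mm above the bench.
- cam_stand: Stand of the inspection camera, fixed to the bench: steel plate 120 x 110 x 12 mm, two cheeks 74 mm high with knobs outside (112 mm across) that carry the camera between them. Origin: centre of the plate's underside. The camera tilts about the stand's y, 62 mm above the bench; the lens leans 0.3 to 0.55 rad from vertical over the stand's -x side, differently each time, and stays as set.
- lens (a point): Centre of the lens glass, amid the white ring light of the camera (68 mm across), 41.5 mm from its tilt axis. z is the line of sight, out of the lens, up and leaning roughly towards the robot; y is the stand's y. The mill's underside belongs on this z axis 90 mm from this point, with the mill's z axis (foot to head) along this z axis.
- mill_b: Another pepper mill of the same shape, standing upright; leave it alone. Origin at the centre of its underside.
- mill_c: A third pepper mill of the same shape, standing upright; leave it alone. Origin at the centre of its underside.
- pot: White glue pot with a red screw lid, 68 mm in diameter, 85 mm high, standing; leave it alone. Origin at the centre of its underside.
There are look-alikes about, which are no part of the job. There is more than one size of the cam_stand; the one meant has the size given above.

How it is judged:
By the outcome, as a careful person would: the job done as asked, in the order asked, and still so for the second after the job is handed in, while the arm keeps its last pose, push and grip.
It also fails if it takes over 61 s, if anything falls off the work surface, if the arm or the gripper's body presses on something with over 40 N, if the wrist force passes 120 N, or if a joint passes its speed limit or range.

## Working session

There is one attempt and no reset: what is moved stays moved. The work goes in short steps, Python scripts to look and compute and a tool call to move; the robot and the scene stay as the last step left them, time stands still between calls to the robot, and variables do not carry over. Pictures are saved under pics/ and viewed, about 8 in all and at most 12, crops included, and the job is handed in when it is done.

Besides the shell and the picture viewer there is one more tool, called after "Call:" in YAML: its name, and indented under it one key for each argument. jog_arm: Moves the arm, as the interface text tells. Its arguments: {"type":"object","properties":{"deltas":{"type":"array"},"grip_force":{"type":"number"}},"required":["deltas"]}

```bash
mkdir -p pics; ls; cat > h.py <<'E'
import numpy as np, cv2
from scipy.spatial.transform import Rotation as R
from station import ctrl, vision
def cal(n):
    c=vision.calibration(n); return c, R.from_rotvec(c['rvec']).as_matrix(), np.array(c['tvec'])
def world(n,u,v,d):
    c,M,t=cal(n); u,v,d=map(np.asarray,(u,v,d))
    p=np.stack([(u-c['cx'])/c['fx']*d,(v-c['cy'])/c['fy']*d,d],-1)
    return (p-t)@M
def proj(n,P):
    c,M,t=cal(n); p=np.atleast_2d(P)@M.T+t
    return np.stack([p[:,0]/p[:,2]*c['fx']+c['cx'],p[:,1]/p[:,2]*c['fy']+c['cy']],-1)
def cloud(n,dep):
    v,u=np.mgrid[0:384,0:512]; return world(n,u,v,dep)
E
python3 - <<'E'
from h import *
for n in('top','side'):
    im,d=vision.get_image(n); np.savez(f'{n}0.npz',im=im,d=d)
    cv2.imwrite(f'pics/{n}0.png',cv2.resize(im[:,:,::-1],(800,600)))
    c,M,t=cal(n); print(n,c['fx'],-M.T@t,M[2])
print(ctrl.get_obs(),ctrl.tcp_to_tips)
E
```

```text
pics
top 386.0209442359561 [ 0.473573   -0.03201116  1.02871689] [ 0.08210564  0.03222647 -0.99610246]
side 434.27279243129135 [0.14208062 0.60457835 0.99340473] [ 0.34653431 -0.51693775 -0.78274475]
{'t': 0.1, 'q': array([-1.41398920e+00,  5.33274393e-02,  1.61419292e+00, -2.05791570e-05,
        1.47599498e+00, -1.19027192e-01]), 'dq': array([-0.00140736, -0.0003425 , -0.00299509, -0.0010049 , -0.00218909,
       -0.00205977]), 'effort': array([ 1.96063411e-03, -3.94901490e+01, -3.71361029e+01,  4.87782427e-05,
        3.90535832e-03, -3.04153707e-05]), 'tool_pos': array([ 0.17011318, -0.60084619,  0.25214158]), 'tool_rot': array([-3.10985751e+00, -4.31646087e-01,  8.91643203e-05]), 'contact_force': array([0.49505573, 0.21528798, 0.15232323]), 'wrist_torque': array([-0.02893039,  0.04762418, -0.01149289]), 'opening': 0.08541764612817897} 0.022
```

View pics/top0.png

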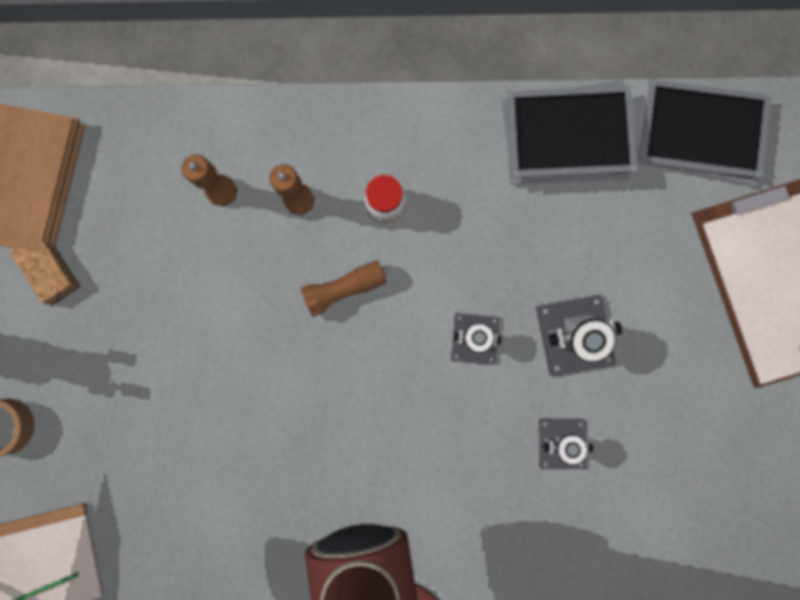

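View pics/side0.png

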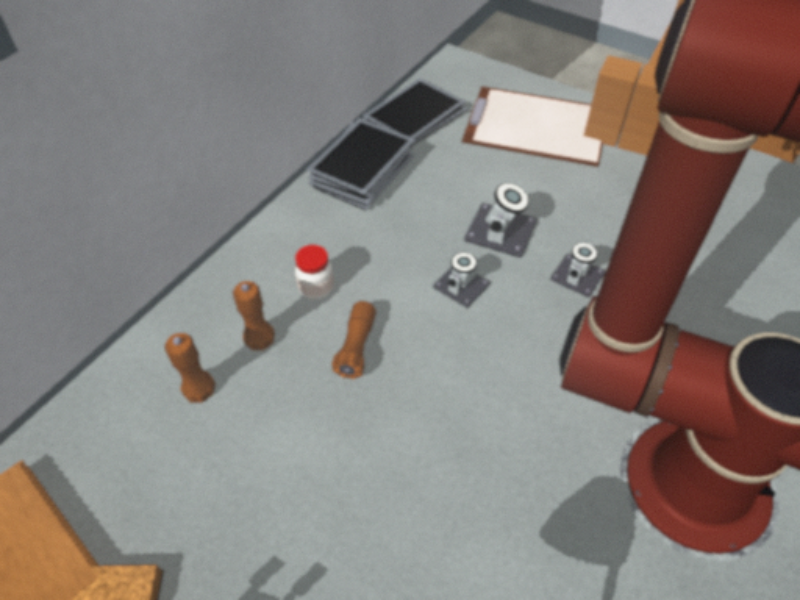

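The top view shows the fallen mill with its foot near (312,297) and its head near (378,272). The upright mills are at (205,180) and (290,190), and the pot is at (384,195). There are three camera stands: (476,338), (580,337) and (565,445). The middle one is clearly the largest, so I'll check its size against 120 x 110 mm.

```bash
cat > m.py <<'E'
from h import *
k=512/800
z=np.load('top0.npz'); im,d=z['im'],z['d']; W=cloud('top',d)
def px(u,v): u,v=int(u*k),int(v*k); return np.round(W[v,u],3)
print('bench',px(400,400),px(300,330),px(620,300))
for n,u,v in(('b',197,165),('c',284,175),('pot',384,192),('s1',460,355),('s3',550,460)): print(n,px(u,v))
# plates: dark pixels with height ~12mm
hsv=cv2.cvtColor(im,cv2.COLOR_RGB2HSV)
for n,(u0,v0,u1,v1) in dict(s1=(440,305,510,370),s2=(530,285,635,385),s3=(530,410,600,475)).items():
    m=np.zeros((384,512),bool); m[int(v0*k):int(v1*k),int(u0*k):int(u1*k)]=1
    p=W[m&(d>0)&(W[...,2]>.006)&(W[...,2]<.018)&(im.max(2)<110)]
    r=cv2.minAreaRect((p[:,:2]*1000).astype(np.float32)); print(n,'plate',len(p),r,np.median(p[:,2]))
    q=W[m&(d>0)&(im.min(2)>190)]
    c=q.mean(0); 
    nrm=np.linalg.svd(q-c)[2][2]; print(' ring',len(q),c,np.ptp(q,axis=0),nrm*np.sign(nrm[2]))
# mill
for n,b in (('top',(295,255,395,320)),('side',(325,295,380,382))):
    z=np.load(n+'0.npz'); im,d=z['im'],z['d']; W=cloud(n,d); hsv=cv2.cvtColor(im,cv2.COLOR_RGB2HSV)
    m=np.zeros((384,512),bool); u0,v0,u1,v1=[int(x*k) for x in b]; m[v0:v1,u0:u1]=1
    m&=(im[...,0].astype(int)-im[...,2]>30)&(d>0); p=W[m]; p=p[p[:,2]>.008]
    c=p.mean(0); a=np.linalg.svd((p-c)[:,:2])[2][0]; a*=-np.sign(a[1]); s=(p-c)[:,:2]@a
    print(n,'mill',len(p),c,'axis',a,np.arctan2(a[0],-a[1]),s.min(),s.max(),'zmax',np.percentile(p[:,2],98))
    t=(p-c)[:,:2]@[-a[1],a[0]]
    for lo in np.arange(s.min(),s.max(),.012):
        w=(s>=lo)&(s<lo+.012); print('  %.3f w[%.3f %.3f] zmax %.3f'%(lo,t[w].min(),t[w].max(),p[w,2].max()))
im=np.load('top0.npz')['im']; cr=lambda a:cv2.resize(a[:,:,::-1],None,fx=5,fy=5,interpolation=cv2.INTER_CUBIC)
cv2.imwrite('pics/crop.png',np.hstack([cr(im[155:215,185:255]),cr(im[180:240,335:405])]))
E
python3 m.py
```

```text
bench [ 0.397 -0.015  0.001] [0.516 0.156 0.002] [ 0.566 -0.383  0.006]
b [0.762 0.293 0.139]
c [0.74  0.158 0.152]
pot [0.734 0.011 0.087]
s1 [ 0.474 -0.115  0.012]
s3 [ 0.303 -0.262  0.014]
s1 plate 457 ((500.82501220703125, -140.86415100097656), (74.16722869873047, 79.71025085449219), 84.9933853149414) 0.009248823367320753
 ring 103 [ 0.50180932 -0.14097821  0.07103729] [0.0370885  0.03749506 0.00792301] [-0.01704736 -0.02254475  0.99960048]
s2 plate 1090 ((503.27655029296875, -322.48016357421875), (131.48281860351562, 139.89837646484375), 10.139361381530762) 0.013177960401680237
 ring 217 [ 0.49572575 -0.30966425  0.10240649] [0.05190115 0.05629646 0.02244486] [-0.30591215 -0.06041437  0.95014097]
s3 plate 500 ((327.94329833984375, -293.91680908203125), (98.36907958984375, 79.36380767822266), 89.50106048583984) 0.009537563880596825
 ring 99 [ 0.32828428 -0.28321654  0.07128009] [0.03629769 0.03699065 0.01054905] [0.00902208 0.01538433 0.99984095]
top mill 785 [0.58544568 0.0794925  0.0429436 ] axis [ 0.3844707  -0.92313719] 0.39463438401478207 -0.06561857924551218 0.0710467632656
[... 345 characters left out ...]
0.049
  0.042 w[-0.019 0.021] zmax 0.048
  0.054 w[-0.019 0.021] zmax 0.048
  0.066 w[-0.016 0.019] zmax 0.045
side mill 696 [0.57984095 0.09178572 0.03945916] axis [ 0.37956766 -0.92516398] 0.3893289353385026 -0.05806081014984972 0.08355933291976031 zmax 0.05318198075114076
  -0.058 w[-0.024 0.028] zmax 0.055
  -0.046 w[-0.024 0.027] zmax 0.057
  -0.034 w[-0.021 0.021] zmax 0.051
  -0.022 w[-0.016 0.017] zmax 0.046
  -0.010 w[-0.013 0.017] zmax 0.045
  0.002 w[-0.014 0.017] zmax 0.045
  0.014 w[-0.015 0.019] zmax 0.049
  0.026 w[-0.016 0.021] zmax 0.046
  0.038 w[-0.018 0.020] zmax 0.047
  0.050 w[-0.019 0.022] zmax 0.051
  0.062 w[-0.018 0.022] zmax 0.046
  0.074 w[-0.016 0.021] zmax 0.045
```

View pics/crop.png

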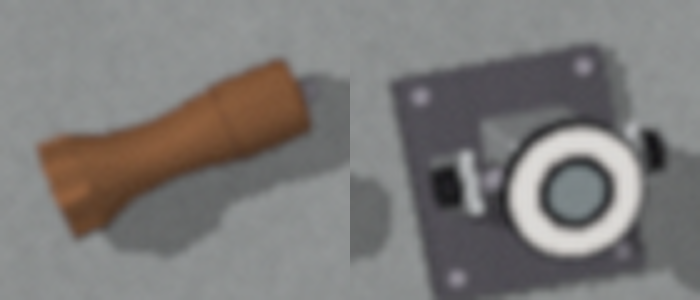

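Crop: the mill's octagonal foot is at the left and its head at the right. The stand I want is the large one; its knob line slopes about 10° and its lens is near (575,192) in the crop. The two small stands are look-alikes. Next I'll refine the lens from both views and plan the grasp.

```bash
cat > lens.py <<'E'
from h import *
from scipy.optimize import least_squares
E={}
for n,b in (('top',(320,180,410,245)),('side',(295,110,350,170))):
    L=[vision.get_image(n) for _ in range(8)]
    im=np.mean([l[0] for l in L],0); D=np.array([l[1] for l in L]); d=np.where((D>0).all(0),D.mean(0),0)
    u0,v0,u1,v1=b; g=im.min(2)[v0:v1,u0:u1].astype(np.float32)
    G=cv2.resize(g,None,fx=8,fy=8,interpolation=cv2.INTER_CUBIC)
    th=(np.percentile(g,99)+np.percentile(g,20))/2; B=(G>th).astype(np.uint8)
    lab,st=cv2.connectedComponentsWithStats(B)[1:3]; i=1+np.argmax(st[1:,4])
    B=(lab==i).astype(np.uint8)
    c=max(cv2.findContours(B,cv2.RETR_EXTERNAL,cv2.CHAIN_APPROX_NONE)[0],key=len)
    e=cv2.fitEllipse(cv2.convexHull(c)); pts=cv2.ellipse2Poly(tuple(map(int,e[0])),(1,1),0,0,1,1)
    c=(c[:,0]+.5)/8-.5+[u0,v0]; E[n]=c[::3]
    print(n,th,'ellipse',(np.array(e[0])+.5)/8-.5+[u0,v0],np.array(e[1])/8,e[2])
    m=np.zeros((384,512),np.uint8); m[v0:v1,u0:u1]=cv2.resize(B,(u1-u0,v1-v0),interpolation=cv2.INTER_AREA)
    m=cv2.erode(m,np.ones((2,2)))&(d>0); p=cloud(n,d)[m>0]
    for _ in range(3):
        q=p.mean(0); nn=np.linalg.svd(p-q)[2][2]; nn*=np.sign(nn[2]); r=(p-q)@nn; p=p[abs(r)<.004]
    print('  plane',len(p),q,nn,'tilt',np.arccos(nn[2]),'az',np.arctan2(nn[1],nn[0]),'rms',r.std())
    # plate bolts by px handled elsewhere
    cv2.imwrite(f'pics/avg_{n}.png',cv2.resize(im[v0:v1,u0:u1,::-1],None,fx=8,fy=8,interpolation=cv2.INTER_CUBIC))
def ring(x): # centre, tilt dir, radius
    n=np.array([x[3],x[4],1]); n/=np.linalg.norm(n); e1=np.cross(n,[0,1,0]); e1/=np.linalg.norm(e1); e2=np.cross(n,e1)
    t=np.linspace(0,2*np.pi,180)[:,None]; return x[:3]+x[5]*(np.cos(t)*e1+np.sin(t)*e2)
def res(x):
    o=[]
    P=ring(x)
    for n in E:
        q=proj(n,P); A=q[None]-E[n][:,None]; D=(A**2).sum(2); j=D.argmin(1)
        # signed distance to the polyline
        t=np.roll(q,-1,0)[j]-np.roll(q,1,0)[j]; a=A[np.arange(len(j)),j]; o.append((t[:,0]*a[:,1]-t[:,1]*a[:,0])/np.linalg.norm(t,axis=1)/np.sqrt(len(j)))
    return np.concatenate(o)
for only in (['top','side'],):
    s=least_squares(res,[.495,-.31,.1,-.35,-.05,.033],x_scale=[.01,.01,.01,.1,.1,.01],loss='soft_l1',f_scale=.05)
    x=s.x; n=np.array([x[3],x[4],1]);n/=np.linalg.norm(n); print(x,s.cost,'n',n,'tilt',np.arccos(n[2]),'az',np.arctan2(n[1],n[0]))
E
python3 lens.py
cat >> h.py <<'E'
def plan(pos,Rt,N=None):
    o=ctrl.get_obs(); R0=R.from_rotvec(o['tool_rot']); r=(R0.inv()*R.from_matrix(Rt)).as_rotvec(); dp=np.asarray(pos)-o['tool_pos']
    if N is None: N=int(np.ceil(max(np.linalg.norm(r)/.115,np.linalg.norm(dp)/.036,1)))
    A=np.eye(4);A[:3,:3]=R.from_rotvec(r).as_matrix();A[:3,3]=R0.inv().apply(dp)
    from scipy.linalg import logm,expm
    B=expm(np.real(logm(A))/N); print('N',N,np.round(R.from_matrix(B[:3,:3]).as_rotvec(),4).tolist(),np.round(B[:3,3]*100,3).tolist())
a=np.array([.382,-.924,0]); a/=np.linalg.norm(a); up=np.array([0,0,1.])
def frame(z,x):
    z=z/np.linalg.norm(z); x=x-z*(x@z); x/=np.linalg.norm(x); return np.stack([x,np.cross(z,x),z],1)
E
python3 - <<'E'
from h import *
t=np.radians(40); zt=-up*np.cos(t)-a*np.sin(t); F=frame(zt,-a)
g=np.array([.605,.037,.030]); print(zt,F)
plan(g-.12*zt,F)
E
```

```text
top 149.3319 ellipse [379.7160759  217.88787079] [24.41868782 26.68936729] 56.948211669921875
  plane 229 [ 0.49437791 -0.31170298  0.10192785] [-0.30372236 -0.05374552  0.95124347] tilt 0.31355369277233414 az -2.966449654157937 rms 0.0005593802909696192
side 160.54001 ellipse [320.68995476 119.43887901] [32.27708054 56.96085739] 86.5143051147461
  plane 118 [ 0.55578099 -0.42443487  0.01377617] [ 0.3511942  -0.40825686  0.84260843] tilt 0.5686876562831441 az -0.8603939576409974 rms 0.0022232396768203356
[  0.51248633  -0.29195296   0.12413661 -10.33292907  18.31660531
   0.06159964] 6.2293415195053345 n [-0.49078415  0.8699856   0.0474971 ] tilt 1.5232813517016115 az 2.0844224200384205
[-0.24558171  0.59402486 -0.76604444] [[-2.92672881e-01  9.24138631e-01 -2.45581707e-01]
 [ 7.07931263e-01  3.82057313e-01  5.94024862e-01]
 [ 6.42787610e-01  5.55111512e-17 -7.66044443e-01]]
N 21 [0.0279, 0.0249, -0.0767] [3.536, 0.881, 1.803][ WARN:0@6.073] global loadsave.cpp:1063 imwrite_ Unsupported depth image for selected encoder is fallbacked to CV_8U.
```

```bash
python3 -c "
import cv2,numpy as np
a=cv2.imread('pics/avg_top.png');b=cv2.imread('pics/avg_side.png')
h=520;b=b[:h] if b.shape[0]>h else b
a=cv2.resize(a,(450,int(450*a.shape[0]/a.shape[1])));b=cv2.resize(b,(350,int(350*b.shape[0]/b.shape[1])))
o=np.zeros((max(len(a),len(b)),800,3),np.uint8);o[:len(a),:450]=a;o[:len(b),450:]=b;cv2.imwrite('pics/stand.png',o)"
```

```text
(no output)
```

View pics/stand.png

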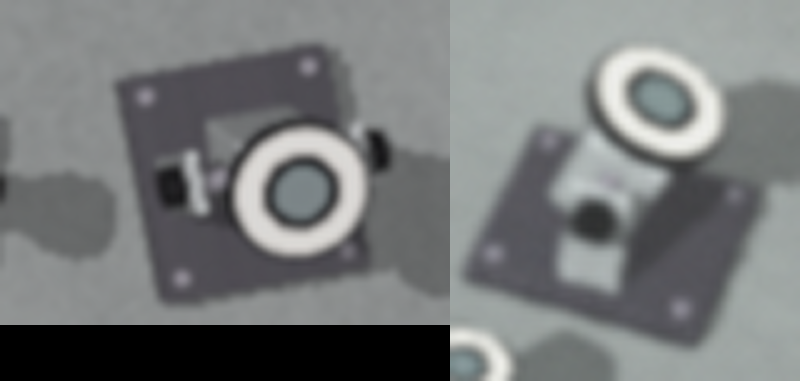

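Left (top view): bolts at (146,96), (308,66), (182,278) and (349,250), with the ring at (301,190). Right (side view): ring at (657,100), bolts at (548,140), (492,253), (681,309) and (735,193). My side-view ring segmentation picked up the wrong blob, so I'll fix it and start the approach to the mill.

```bash
sed -i 's/(295,110,350,170)/(308,110,346,139)/; s/th=.*; B=/th=150; B=/' lens.py; sed -i 's/cv2.imwrite(f.pics.*/pass/' lens.py; cat >> lens.py <<'E'
def atz(n,u,v,z):
    c,M,t=cal(n); C=-M.T@t; r=np.array([(u-c['cx'])/c['fx'],(v-c['cy'])/c['fy'],1])@M; return C+r*(z-C[2])/r[2]
for n,pts,s,o in (('top',[(146,96),(308,66),(349,250),(182,278)],5,(320,180)),('side',[(98,140),(285,193),(231,309),(42,253)],350/55,(295,110))):
    P=np.array([atz(n,o[0]+p[0]/s-.4,o[1]+p[1]/s-.4,.013) for p in pts]); print(n,P.round(4).tolist(),'mean',P.mean(0))
    print('edges',np.linalg.norm(P-np.roll(P,-1,0),axis=1), 'angles',[np.arctan2(*(P[(i+1)%4]-P[i])[[1,0]]) for i in range(4)])
E
python3 lens.py
```

```text
top 150 ellipse [379.71118546 217.88860703] [24.34954453 26.68241119] 56.8507080078125
  plane 232 [ 0.4943785  -0.31137575  0.10197727] [-0.3015943  -0.05387373  0.95191307] tilt 0.3113754566903118 az -2.964827217480119 rms 0.0005553267174099065
side 150 ellipse [325.48322296 117.62256145] [34.37855148 43.16175461] 78.21151733398438
  plane 118 [ 0.54667877 -0.42946954  0.01592848] [ 0.33526469 -0.42514864  0.84074147] tilt 0.5721451041839852 az -0.9030562748218852 rms 0.002261493425266712
[ 0.49530092 -0.30141692  0.1269345  -0.75834991  1.84644474  0.03916302] 3.5633137606461824 n [-0.3396729   0.82704201  0.44791051] tilt 1.1063693862113824 az 1.9604996488680233
top [[0.5474, -0.2582, 0.013], [0.5632, -0.3426, 0.013], [0.4674, -0.3612, 0.013], [0.4527, -0.275, 0.013]] mean [ 0.50767888 -0.30926052  0.013     ]
edges [0.08579245 0.0975639  0.08740373 0.09622573] angles [np.float64(-1.3865025235363369), np.float64(-2.9497068096792423), np.float64(1.7397675105805708), np.float64(0.17535302579403697)]
side [[0.5637, -0.342, 0.013], [0.4672, -0.3597, 0.013], [0.4535, -0.2748, 0.013], [0.5481, -0.2575, 0.013]] mean [ 0.50810304 -0.3084987   0.013     ]
edges [0.09806912 0.08601905 0.0961548  0.08591729] angles [np.float64(-2.959650680075435), np.float64(1.7310696401283703), np.float64(0.1810934974536774), np.float64(-1.388265608420275)]
```

Call:
jog_arm:
  deltas:
    - [0.028,0.025,-0.077,3.54,0.88,1.8,1]
    - [0.028,0.025,-0.077,3.54,0.88,1.8,1]
    - [0.028,0.025,-0.077,3.54,0.88,1.8,1]
    - [0.028,0.025,-0.077,3.54,0.88,1.8,1]
    - [0.028,0.025,-0.077,3.54,0.88,1.8,1]
    - [0.028,0.025,-0.077,3.54,0.88,1.8,1]
    - [0.028,0.025,-0.077,3.54,0.88,1.8,1]
    - [0.028,0.025,-0.077,3.54,0.88,1.8,1]
    - [0.028,0.025,-0.077,3.54,0.88,1.8,1]
    - [0.028,0.025,-0.077,3.54,0.88,1.8,1]

```text
t: 2.53
tool_pos: [0.5072, -0.444, 0.1159]
tool_rot: [-2.436, -1.424, -0.292]
contact_force: [0.1, 0.2, -0.5]
opening: 0.0852
```

The lens is settled. The bolts from both views agree: stand centre (0.508, -0.309), yaw 0.178. Depth plane and geometry agree too: lens (0.495, -0.311, 0.1018), tilt 0.311. The helical path dips low near the stand, so I'll go straight up first.

```bash
python3 - <<'E'
from h import *
o=ctrl.get_obs(); M=R.from_rotvec(o['tool_rot']).as_matrix(); print(M.round(3)); plan(o['tool_pos']+[-0.0,0,.16],M)
E
```

```text
[[ 0.487  0.873  0.022]
 [ 0.811 -0.461  0.359]
 [ 0.324 -0.157 -0.933]]
N 5 [-0.0, -0.0, -0.0] [1.035, -0.501, -2.986]
```

Call:
jog_arm:
  deltas:
    - [0,0,0,1.04,-0.5,-2.99,1]
    - [0,0,0,1.04,-0.5,-2.99,1]
    - [0,0,0,1.04,-0.5,-2.99,1]
    - [0,0,0,1.04,-0.5,-2.99,1]
    - [0,0,0,1.04,-0.5,-2.99,1]
    - [0,0,0,0,0,0,1]

```text
t: 3.03
tool_pos: [0.508, -0.4467, 0.2864]
tool_rot: [-2.449, -1.43, -0.295]
contact_force: [0.3, -0.5, 2.3]
opening: 0.0854
```

```bash
cat >> h.py <<'E'
def plan2(pos,Rt,N=None):
    """straight line + uniform turn; prints rows"""
    o=ctrl.get_obs(); R0=R.from_rotvec(o['tool_rot']); r=(R0.inv()*R.from_matrix(Rt)).as_rotvec(); dp=np.asarray(pos)-o['tool_pos']
    if N is None: N=int(np.ceil(max(np.linalg.norm(r)/.115,np.linalg.norm(dp)/.036,1)))
    print('N',N,'turn',np.round(r/N,4).tolist())
    for i in range(N): print((R0*R.from_rotvec(r*i/N)).inv().apply(dp/N*100).round(2).tolist())
E
python3 - <<'E'
from h import *
t=np.radians(40); zt=-up*np.cos(t)-a*np.sin(t); F=frame(zt,-a)
g=np.array([.605,.037,.030])
plan2(g-.20*zt,F)
E
```

```text
N 12 turn [0.0263, 0.0235, -0.0697]
[2.79, -0.23, 1.9]
[2.76, 0.01, 1.97]
[2.7, 0.26, 2.03]
[2.62, 0.5, 2.08]
[2.53, 0.73, 2.13]
[2.42, 0.96, 2.16]
[2.3, 1.18, 2.19]
[2.15, 1.4, 2.21]
[2.0, 1.6, 2.22]
[1.83, 1.79, 2.22]
[1.64, 1.97, 2.21]
[1.45, 2.14, 2.19]
```

Call:
jog_arm:
  deltas:
    - [0.026,0.0235,-0.07,2.8,-0.23,1.9,1]
    - [0.026,0.0235,-0.07,2.76,0,1.97,1]
    - [0.026,0.0235,-0.07,2.7,0.26,2.03,1]
    - [0.026,0.0235,-0.07,2.62,0.5,2.08,1]
    - [0.026,0.0235,-0.07,2.53,0.73,2.13,1]
    - [0.026,0.0235,-0.07,2.42,0.96,2.16,1]
    - [0.026,0.0235,-0.07,2.3,1.18,2.19,1]
    - [0.026,0.0235,-0.07,2.15,1.4,2.21,1]
    - [0.026,0.0235,-0.07,2.0,1.6,2.22,1]
    - [0.026,0.0235,-0.07,1.83,1.8,2.22,1]
    - [0.026,0.0235,-0.07,1.64,1.97,2.21,1]
    - [0.026,0.0235,-0.07,1.45,2.14,2.19,1]

```text
t: 4.03
tool_pos: [0.6518, -0.0772, 0.1758]
tool_rot: [-1.387, -2.084, -0.515]
contact_force: [-0.5, -0.7, 0.4]
opening: 0.0854
```

```bash
python3 - <<'E'
from h import *
t=np.radians(40); zt=-up*np.cos(t)-a*np.sin(t); F=frame(zt,-a)
g=np.array([.605,.037,.030])
plan2(g-.07*zt,F); print(ctrl.get_obs()['q'])
E
```

```text
N 4 turn [-0.0005, -0.0029, 0.0009]
[-0.02, 0.01, 3.03]
[-0.01, 0.01, 3.03]
[0.0, 0.01, 3.03]
[0.01, 0.01, 3.03]
[-0.41196273  0.44956305  1.38406211  0.48524186  1.83112916 -0.80905795]
```

Call:
jog_arm:
  deltas:
    - [0,-0.003,0,0,0.01,3,1]
    - [0,-0.003,0,0,0.01,3,1]
    - [0,-0.003,0,0,0.01,3,1]
    - [0,-0.003,0,0,0.01,3,1]
    - [0,0,0,0,0,0,1]

```text
t: 4.45
tool_pos: [0.6174, -0.0029, 0.0793]
tool_rot: [-1.392, -2.084, -0.501]
contact_force: [-1.2, 0.3, -0.2]
opening: 0.0858
```

```bash
python3 - <<'E'
from h import *
t=np.radians(40); zt=-up*np.cos(t)-a*np.sin(t); F=frame(zt,-a)
plan2(np.array([.605,.037,.030]),F,4)
ims=[]
for n,c in(('top',(170,140,290,230)),('side',(180,170,300,260))):
    im,d=vision.get_image(n); x=im[c[1]:c[3],c[0]:c[2],::-1]; ims.append(cv2.resize(x,(400,300)))
cv2.imwrite('pics/g1.png',np.hstack(ims))
E
```

```text
N 4 turn [-0.0023, -0.0014, -0.0006]
[-0.0, 0.11, 1.61]
[-0.0, 0.11, 1.61]
[-0.0, 0.1, 1.61]
[0.0, 0.1, 1.61]
```

View pics/g1.png

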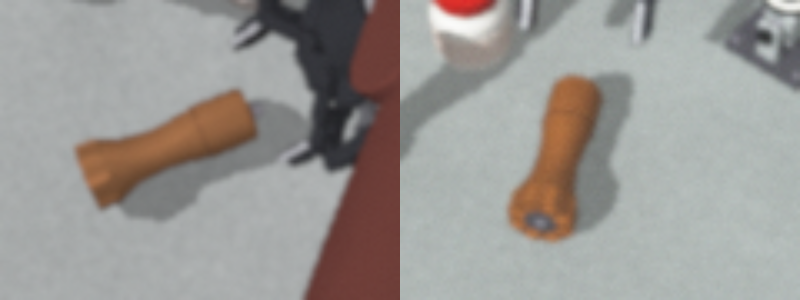

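The jaws in the top view, at (255,35) and (300,155), straddle the mill's axis at about (278,95). Aim is good, so I'm advancing and closing.

Call:
jog_arm:
  deltas:
    - [-0.002,-0.001,0,0,0.1,1.6,1]
    - [-0.002,-0.001,0,0,0.1,1.6,1]
    - [-0.002,-0.001,0,0,0.1,1.6,1]
    - [-0.002,-0.001,0,0,0.1,1.6,1]
    - [0,0,0,0,0,0,1]
    - [0,0,0,0,0,0,1]

```text
t: 5.05
tool_pos: [0.6112, 0.0318, 0.0371]
tool_rot: [-1.404, -2.096, -0.515]
contact_force: [0.2, -0.1, -0.0]
opening: 0.0852
```

Call:
jog_arm:
  deltas:
    - [0,0,0,0,0,0,0.7]
    - [0,0,0,0,0,0,0.6]
    - [0,0,0,0,0,0,0.5]
    - [0,0,0,0,0,0,0.4]
    - [0,0,0,0,0,0,0.3]
    - [0,0,0,0,0,0,0.2]
    - [0,0,0,0,0,0,0.2]
    - [0,0,0,0,0,0,0.2]
    - [0,0,0,0,0,0,0.2]
    - [0,0,0,0,0,0,0.2]
  grip_force: 60

```text
t: 5.88
tool_pos: [0.6113, 0.0319, 0.0373]
tool_rot: [-1.405, -2.097, -0.515]
contact_force: [0.4, -4.6, 5.9]
opening: 0.0422
```

```bash
python3 - <<'E'
from h import *
t=np.radians(40); zt=-up*np.cos(t)-a*np.sin(t); F=frame(zt,-a)
o=ctrl.get_obs(); p=o['tool_pos']; M=R.from_rotvec(o['tool_rot']).as_matrix(); print(p,o['opening'],o['q'],M.round(3))
print('a in tool',M.T@a)
plan2(p+[0,0,.14],M)
E
```

```text
[0.6112834  0.03187866 0.03730689] 0.04216396497138524 [-0.28660486  0.47162989  1.61098595  0.52590198  1.53631057 -0.82613025] [[-0.296  0.926 -0.235]
 [ 0.712  0.378  0.592]
 [ 0.637  0.008 -0.77 ]]
a in tool [-0.77051779  0.00446696 -0.63740284]
N 4 turn [-0.0, -0.0, -0.0]
[2.23, 0.03, -2.7]
[2.23, 0.03, -2.7]
[2.23, 0.03, -2.7]
[2.23, 0.03, -2.7]
```

The TCP stopped about 9 mm short, so the pads hold above the mill's axis. I'll open, go deeper and regrip.

Call:
jog_arm:
  deltas:
    - [0,0,0,0,0,0,1]
    - [0,0,0,0,0,0,1]
    - [0,0,0,0,0,0,1]
    - [0,0,0,0,0,0,1]
    - [0,0,0,0,0,0,1]
    - [0,0,0,0,0,0,1]
    - [0,0,0,0,0,0.5,1]
    - [0,0,0,0,0,0.4,1]
    - [0,0,0,0,0,0,1]
    - [0,0,0,0,0,0,1]

```text
t: 6.72
tool_pos: [0.6075, 0.0385, 0.0284]
tool_rot: [-1.403, -2.094, -0.513]
contact_force: [-0.2, -0.7, 0.0]
opening: 0.0856
```

Call:
jog_arm:
  deltas:
    - [0,0,0,0,0,0,0.7]
    - [0,0,0,0,0,0,0.6]
    - [0,0,0,0,0,0,0.5]
    - [0,0,0,0,0,0,0.4]
    - [0,0,0,0,0,0,0.3]
    - [0,0,0,0,0,0,0.2]
    - [0,0,0,0,0,0,0.2]
    - [0,0,0,0,0,0,0.2]
    - [0,0,0,0,0,0,0.2]
    - [0,0,0,0,0,0,0.2]
  grip_force: 60

```text
t: 7.55
tool_pos: [0.6083, 0.0379, 0.0294]
tool_rot: [-1.404, -2.095, -0.514]
contact_force: [0.4, -3.0, 4.5]
opening: 0.0427
```

Call:
jog_arm:
  deltas:
    - [0,0,0,1.1,0,-1.35,0.2]
    - [0,0,0,2.2,0,-2.7,0.2]
    - [0,0,0,2.2,0,-2.7,0.2]
    - [0,0,0,2.2,0,-2.7,0.2]
    - [0,0,0,1.5,0,-1.8,0.2]
    - [0,0,0,0,0,0,0.2]

```text
t: 8.05
tool_pos: [0.6103, 0.0364, 0.1799]
tool_rot: [-1.405, -2.104, -0.519]
contact_force: [1.0, -0.8, 0.1]
opening: 0.0425
```

Call:
jog_arm:
  deltas:
    - [0,-0.1,0,0,0,0,0.2]
    - [0,-0.1,0,0,0,0,0.2]
    - [0,-0.1,0,0,0,0,0.2]
    - [0,-0.1,0,0,0,0,0.2]
    - [0,-0.1,0,0,0,0,0.2]
    - [0,-0.1,0,0,0,0,0.2]
    - [0,-0.1,0,0,0,0,0.2]
    - [0,-0.1,0,0,0,0,0.2]
    - [0,-0.1,0,0,0,0,0.2]
    - [0,-0.1,0,0,0,0,0.2]
    - [0,-0.1,0,0,0,0,0.2]
    - [0,-0.1,0,0,0,0,0.2]

```text
t: 9.05
tool_pos: [0.6067, 0.0372, 0.1723]
tool_rot: [1.499, 2.233, -0.386]
contact_force: [0.0, -1.2, -2.3]
opening: 0.0425
```

```bash
cat > chk.py <<'E'
from h import *
import sys
o=ctrl.get_obs(); p=o['tool_pos']; M=R.from_rotvec(o['tool_rot']).as_matrix(); print(o['t'],p,o['opening'],o['q'].round(3),'\n',M.round(3),o['contact_force'])
ims=[]
for n in('top','side'):
    im,d=vision.get_image(n); np.savez(f'{n}1.npz',im=im,d=d)
    u,v=proj(n,p)[0]; u=int(np.clip(u,80,432)); v=int(np.clip(v+15,60,324)); ims.append(cv2.resize(im[v-60:v+60,u-80:u+80,::-1],(400,300),interpolation=cv2.INTER_CUBIC)); print(n,u,v)
cv2.imwrite(sys.argv[1],np.hstack(ims))
E
python3 chk.py pics/c1.png
```

```text
9.05 [0.60668403 0.03718985 0.17230697] 0.042450027825699975 [ 0.14   0.041  1.822 -0.534  1.192 -0.069] 
 [[-0.329  0.925  0.189]
 [ 0.808  0.38  -0.451]
 [-0.489  0.004 -0.872]] [ 0.01212819 -1.22822247 -2.29647297]
top 231 182
side 227 181
```

View pics/c1.png

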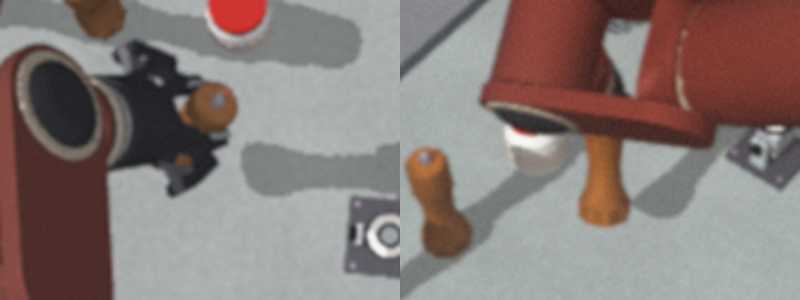

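The mill is held and nearly upright. About 21° of turn remains.

Call:
jog_arm:
  deltas:
    - [0,-0.09,0,0,0,0,0.2]
    - [0,-0.09,0,0,0,0,0.2]
    - [0,-0.09,0,0,0,0,0.2]
    - [0,-0.09,0,0,0,0,0.2]
    - [0,0,0,0,0,0,0.2]
    - [0,0,0,0,0,0,0.2]

```text
t: 9.65
tool_pos: [0.6066, 0.0368, 0.1718]
tool_rot: [1.314, 1.956, -0.603]
contact_force: [-0.7, -0.0, -0.6]
opening: 0.0425
```

```bash
cat > pose.py <<'E'
from h import *
from scipy.optimize import least_squares
# fit mill axis (point at given guess, direction) to wood pts of both views, using profile radius
Z=np.array([0,18,30,58,85,98,133,140]); RR=np.array([26.5,26.5,22,17,20,22,22,15])
def pts(guess,rad=.13,views=('top','side')):
    P=[]
    for n in views:
        im,d=vision.get_image(n); W=cloud(n,d); hsv=cv2.cvtColor(im,cv2.COLOR_RGB2HSV)
        m=(hsv[...,0]>6)&(hsv[...,0]<20)&(hsv[...,1]>100)&(hsv[...,2]>60)&(d>0)
        p=W[m]; p=p[np.linalg.norm(p-guess,axis=1)<rad]; print(n,len(p)); P.append(p)
    return np.concatenate(P)
def fit(p,foot,ax):
    def f(x):
        n=np.array([x[3],x[4],1]); n/=np.linalg.norm(n); q=p-x[:3]; h=q@n; r=np.linalg.norm(q-np.outer(h,n),axis=1)
        side=r-np.interp(h*1000,Z,RR)/1000; end=np.abs(h); s=np.where((h<.004)&(r<.024),h,side); s=np.where(h>.1395,np.hypot(h-.140,0),s); return s*1000
    s=least_squares(f,[*foot,ax[0]/ax[2],ax[1]/ax[2]],x_scale=[.01,.01,.01,.1,.1],loss='soft_l1',f_scale=1.5)
    n=np.array([s.x[3],s.x[4],1]); n/=np.linalg.norm(n); print('foot',s.x[:3].round(4),'axis',n.round(4),'rms',np.median(abs(f(s.x))),'mm; tilt',np.arccos(n[2])); return s.x[:3],n
E
python3 - <<'E'
from pose import *
o=ctrl.get_obs(); p=o['tool_pos']; M=R.from_rotvec(o['tool_rot']).as_matrix(); print(p,o['q'].round(3),'\n',M.round(3))
P=pts(p-[0,0,.05],.12); f,n=fit(P,p-[0,0,.115],[0,0,1])
print('in tool: axis',M.T@n,'z along at tcp',(p-f)@n, 'tcp off',(M.T@(p-f-n*((p-f)@n))))
E
```

```text
[0.60660723 0.03675232 0.17178783] [ 0.259  0.104  1.862 -0.929  1.223  0.231] 
 [[-0.245  0.926  0.288]
 [ 0.602  0.378 -0.703]
 [-0.76   0.001 -0.65 ]]
top 300
side 248
foot [0.606  0.0347 0.0573] axis [ 0.0278 -0.0371  0.9989] rms 1.1261489397063063 mm; tilt 0.04638849915279014
in tool: axis [-0.78786907  0.01298608 -0.61570585] z along at tcp 0.11432504436102503 tcp off [ 4.16583486e-03  6.59845689e-06 -5.33054339e-03]
```

Foot is at z = 0.057, with the mill tilted about 2.6°. I'll correct slightly and lower it.

Call:
jog_arm:
  deltas:
    - [0,0.015,0,0,0,0,0.2]
    - [0,0.015,0,0,0,0,0.2]
    - [0,0,0,0.74,0,0.68,0.2]
    - [0,0,0,0.74,0,0.68,0.2]
    - [0,0,0,0.74,0,0.68,0.2]
    - [0,0,0,0.74,0,0.68,0.2]
    - [0,0,0,0.74,0,0.68,0.2]
    - [0,0,0,0,0,0,0.2]
    - [0,0,0,0,0,0,0.2]
    - [0,0,0,0,0,0,0.2]

```text
t: 10.58
tool_pos: [0.6082, 0.0366, 0.124]
tool_rot: [1.329, 1.974, -0.585]
contact_force: [-0.0, 0.2, -1.2]
opening: 0.0422
```

Call:
jog_arm:
  deltas:
    - [0,0,0,0.15,0,0.13,0.2]
    - [0,0,0,0.15,0,0.13,0.2]
    - [0,0,0,0,0,0,0.2]
    - [0,0,0,0,0,0,0.2]

```text
t: 10.92
tool_pos: [0.6081, 0.0366, 0.1202]
tool_rot: [1.329, 1.973, -0.584]
contact_force: [0.1, -0.4, -1.5]
opening: 0.0424
```

Call:
jog_arm:
  deltas:
    - [0,0,0,0.15,0,0.13,0.2]
    - [0,0,0,0.08,0,0.07,0.2]
    - [0,0,0,0,0,0,0.2]
    - [0,0,0,0,0,0,0.2]

```text
t: 11.25
tool_pos: [0.608, 0.0366, 0.117]
tool_rot: [1.329, 1.974, -0.584]
contact_force: [-0.2, -0.1, -1.4]
opening: 0.0424
```

Call:
jog_arm:
  deltas:
    - [0,0,0,0.08,0,0.07,0.2]
    - [0,0,0,0,0,0,0.2]
    - [0,0,0,0.08,0,0.07,0.2]
    - [0,0,0,0,0,0,0.2]
    - [0,0,0,0,0,0,0.2]

```text
t: 11.67
tool_pos: [0.6085, 0.0364, 0.1166]
tool_rot: [1.329, 1.971, -0.586]
contact_force: [-3.8, 0.4, 6.4]
opening: 0.0426
```

```bash
python3 - <<'E'
from pose import *
o=ctrl.get_obs(); p=o['tool_pos']
P=pts(p-[0,0,.05],.12); f,n=fit(P,p-[0,0,.115],[0,0,1])
E
```

```text
top 267
side 150
foot [0.6063 0.0371 0.0021] axis [ 0.0416 -0.0583  0.9974] rms 1.099199461587215 mm; tilt 0.07171363540962002
```

Foot contact: about 7 N up. Releasing gently.

Call:
jog_arm:
  deltas:
    - [0,0,0,0,0,0,0.45]
    - [0,0,0,0,0,0,0.5]
    - [0,0,0,0,0,0,0.53]
    - [0,0,0,0,0,0,0.56]
    - [0,0,0,0,0,0,0.6]
    - [0,0,0,0,0,0,0.7]
    - [0,0,0,0,0,0,0.85]
    - [0,0,0,0,0,0,1]
    - [0,0,0,0,0,0,1]
    - [0,0,0,0,0,0,1]
    - [0,0,0,0,0,0,1]
    - [0,0,0,0,0,0,1]
  grip_force: 20

```text
t: 12.77
tool_pos: [0.6081, 0.0366, 0.1149]
tool_rot: [1.329, 1.974, -0.584]
contact_force: [-0.9, 1.3, 0.2]
opening: 0.0855
```

Call:
jog_arm:
  deltas:
    - [0,0,0,0,0,-1,1]
    - [0,0,0,0,0,-2,1]
    - [0,0,0,0,0,-3,1]
    - [0,0,0,0,0,-3,1]
    - [0,0,0,0,0,-3,1]
    - [0,0,0,0,0,-2,1]
    - [0,0,0,0,0,0,1]

```text
t: 13.35
tool_pos: [0.5693, 0.1361, 0.2135]
tool_rot: [1.327, 1.972, -0.575]
contact_force: [1.1, 0.4, 1.0]
opening: 0.0854
```

```bash
python3 - <<'E'
from pose import *
P=pts(np.array([.608,.037,.07]),.1); P=P[P[:,2]>.006]; f,n=fit(P,[.607,.037,0],[0,0,1])
o=ctrl.get_obs();p=o['tool_pos'];print(p,o['q'].round(2))
E
python3 chk.py pics/c2.png
```

```text
top 341
side 77
foot [6.056e-01 3.720e-02 1.000e-04] axis [-0.0048 -0.0066  1.    ] rms 0.859559303547603 mm; tilt 0.008158662187576647
[0.56833845 0.13353362 0.20951248] [ 0.43  0.07  1.82 -0.86  1.39  0.27]
13.45 [0.56833845 0.13353362 0.20951248] 0.08543041673081268 [ 0.432  0.069  1.819 -0.856  1.386  0.273] 
 [[-0.249  0.925  0.287]
 [ 0.622  0.38  -0.685]
 [-0.743  0.008 -0.67 ]] [ 0.18322189 -0.26150343  0.11144594]
top 185 197
side 216 204
```

View pics/c2.png

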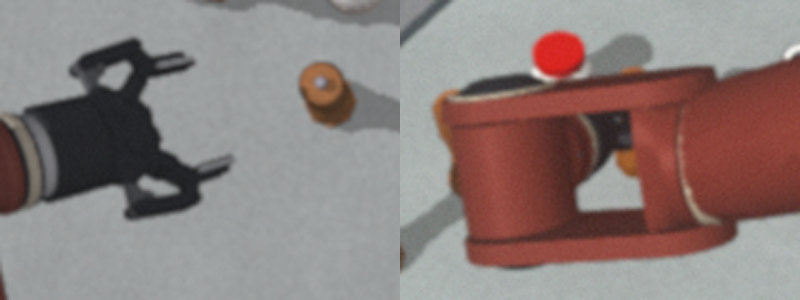

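The top view shows the mill standing alone at crop (325,90), clear of the open gripper, and the fit gives tilt 0.008 rad with the foot at z ≈ 0. Now for the grasp from above: up first, then over it pointing down.

```bash
python3 - <<'E'
from h import *
F=frame(-up,-a); plan2([.606,.037,.30],F,14); M=R.from_rotvec(ctrl.get_obs()['tool_rot']).as_matrix(); print(M.T@up)
E
```

```text
N 14 turn [0.0001, 0.0598, -0.0004]
[-0.98, -0.0, 0.1]
[-0.99, -0.0, 0.04]
[-0.99, -0.0, -0.02]
[-0.98, -0.0, -0.08]
[-0.98, -0.0, -0.13]
[-0.97, -0.0, -0.19]
[-0.95, -0.0, -0.25]
[-0.94, -0.0, -0.31]
[-0.92, -0.0, -0.36]
[-0.89, -0.0, -0.42]
[-0.87, -0.01, -0.47]
[-0.84, -0.01, -0.52]
[-0.81, -0.01, -0.57]
[-0.77, -0.01, -0.62]
[-0.742632    0.00402447 -0.66968763]
```

Call:
jog_arm:
  deltas:
    - [0,0,0,-1.5,0,-1.3,1]
    - [0,0.06,0,-1,0,0,1]
    - [0,0.06,0,-0.99,0,0,1]
    - [0,0.06,0,-0.98,0,-0.05,1]
    - [0,0.06,0,-0.98,0,-0.13,1]
    - [0,0.06,0,-0.97,0,-0.19,1]
    - [0,0.06,0,-0.95,0,-0.25,1]
    - [0,0.06,0,-0.94,0,-0.31,1]
    - [0,0.06,0,-0.92,0,-0.36,1]
    - [0,0.06,0,-0.89,0,-0.42,1]
    - [0,0.06,0,-0.87,0,-0.47,1]
    - [0,0.06,0,-0.84,0,-0.5,1]

```text
t: 14.55
tool_pos: [0.5964, 0.06, 0.3045]
tool_rot: [1.671, 2.482, -0.141]
contact_force: [0.2, -0.4, -0.5]
opening: 0.0853
```

```bash
python3 - <<'E'
from h import *
F=frame(-up,-a); plan2([.606,.037,.22],F,5)
E
```

```text
N 5 turn [0.0006, 0.0347, -0.0012]
[-0.2, -0.0, 1.75]
[-0.26, -0.0, 1.74]
[-0.32, -0.0, 1.73]
[-0.38, 0.0, 1.72]
[-0.44, 0.0, 1.71]
```

Call:
jog_arm:
  deltas:
    - [0,0.035,0,-0.2,0,1.7,1]
    - [0,0.035,0,-0.26,0,1.7,1]
    - [0,0.035,0,-0.32,0,1.7,1]
    - [0,0.035,0,-0.38,0,1.7,1]
    - [0,0.035,0,-0.44,0,1.7,1]
    - [0,0,0,0,0,0,1]
    - [0,0,0,0,0,0,1]

```text
t: 15.13
tool_pos: [0.6055, 0.0373, 0.2202]
tool_rot: [1.754, 2.605, 0.001]
contact_force: [0.4, 0.6, 0.4]
opening: 0.0855
```

```bash
python3 - <<'E'
from h import *
F=frame(-up,-a); plan2([.606,.037,.119],F,6);o=ctrl.get_obs();print(o['tool_pos'],o['q'].round(3))
E
```

```text
N 6 turn [0.0002, 0.0001, -0.0011]
[-0.01, 0.0, 1.69]
[-0.01, 0.0, 1.69]
[-0.01, 0.0, 1.69]
[-0.01, 0.01, 1.69]
[-0.01, 0.01, 1.69]
[-0.01, 0.01, 1.69]
[0.60546954 0.03729914 0.22019978] [-0.061  0.031  1.691 -0.     1.418 -0.447]
```

Descend, settle, then close slowly.

Call:
jog_arm:
  deltas:
    - [0,0,0,0,0,1.7,1]
    - [0,0,0,0,0,1.7,1]
    - [0,0,0,0,0,1.7,1]
    - [0,0,0,0,0,1.7,1]
    - [0,0,0,0,0,1.7,1]
    - [0,0,0,0,0,1.6,1]
    - [0,0,0,0,0,0,1]
    - [0,0,0,0,0,0,1]
    - [0,0,0,0,0,0,1]
    - [0,0,0,0,0,0,1]

```text
t: 15.97
tool_pos: [0.6085, 0.0386, 0.1241]
tool_rot: [1.747, 2.601, 0.008]
contact_force: [0.3, 0.2, -0.6]
opening: 0.0855
```

Call:
jog_arm:
  deltas:
    - [0,0,0,0,0,0,0.8]
    - [0,0,0,0,0,0,0.7]
    - [0,0,0,0,0,0,0.63]
    - [0,0,0,0,0,0,0.58]
    - [0,0,0,0,0,0,0.54]
    - [0,0,0,0,0,0,0.5]
    - [0,0,0,0,0,0,0.46]
    - [0,0,0,0,0,0,0.4]
    - [0,0,0,0,0,0,0.3]
    - [0,0,0,0,0,0,0.2]
    - [0,0,0,0,0,0,0.2]
    - [0,0,0,0,0,0,0.2]
  grip_force: 80

```text
t: 16.97
tool_pos: [0.6071, 0.0384, 0.1224]
tool_rot: [1.749, 2.604, 0.004]
contact_force: [-4.1, -1.5, 5.2]
opening: 0.0421
```

Call:
jog_arm:
  deltas:
    - [0,0,0,0,0,0,0.2]
    - [0,0,0,0,0,-1,0.2]
    - [0,0,0,0,0,-2,0.2]
    - [0,0,0,0,0,-3,0.2]
    - [0,0,0,0,0,-3,0.2]
    - [0,0,0,0,0,-3,0.2]
    - [0,0,0,0,0,-3,0.2]
    - [0,0,0,0,0,-3,0.2]
    - [0,0,0,0,0,-3,0.2]
    - [0,0,0,0,0,-2,0.2]
    - [0,0,0,0,0,-1,0.2]
    - [0,0,0,0,0,0,0.2]

```text
t: 17.97
tool_pos: [0.6067, 0.0386, 0.3652]
tool_rot: [1.746, 2.6, 0.011]
contact_force: [-0.0, 0.7, -1.4]
opening: 0.0421
```

```bash
python3 - <<'E'
from pose import *
o=ctrl.get_obs(); p=o['tool_pos']; M=R.from_rotvec(o['tool_rot']).as_matrix(); print(p,o['opening'])
P=pts(p-[0,0,.06],.1); f,n=fit(P,p-[0,0,.116],[0,0,1])
print('in tool: axis',M.T@n,'tcp z along',(p-f)@n, 'off',(M.T@(p-f-n*((p-f)@n))))
zl=np.array([-.302,-.0545,.952]); zl/=np.linalg.norm(zl); L=np.array([.495,-.3113,.1018])
F=frame(-zl,M[:,0]); T=L+zl*(.09+.116); print(T)
plan2(T+zl*.05,F)
E
```

```text
[0.60674057 0.03863524 0.36519084] 0.04205707782061417
top 18
side 905
foot [0.6058 0.037  0.2398] axis [0.0162 0.0094 0.9998] rms 0.8618551885431271 mm; tilt 0.018723916211972783
in tool: axis [-0.00173137  0.02986547 -0.99955243] tcp z along 0.12535347259034585 off [ 8.70959839e-04 -7.97949227e-04 -2.53504277e-05]
[ 0.43280287 -0.32252432  0.29786512]
N 12 turn [-0.025, -0.0052, 0.0007]
[-2.21, -2.6, 0.12]
[-2.22, -2.6, 0.06]
[-2.22, -2.6, 0.01]
[-2.22, -2.59, -0.04]
[-2.22, -2.59, -0.1]
[-2.22, -2.59, -0.15]
[-2.23, -2.58, -0.2]
[-2.23, -2.57, -0.26]
[-2.23, -2.56, -0.31]
[-2.24, -2.55, -0.36]
[-2.24, -2.54, -0.42]
[-2.24, -2.53, -0.47]
```

The mill is held by the head. I'm moving over to the lens axis with a 5 cm margin.

Call:
jog_arm:
  deltas:
    - [-0.025,-0.005,0,-2.2,-2.6,0.1,0.2]
    - [-0.025,-0.005,0,-2.2,-2.6,0.05,0.2]
    - [-0.025,-0.005,0,-2.2,-2.6,0,0.2]
    - [-0.025,-0.005,0,-2.2,-2.6,-0.05,0.2]
    - [-0.025,-0.005,0,-2.2,-2.6,-0.1,0.2]
    - [-0.025,-0.005,0,-2.2,-2.6,-0.15,0.2]
    - [-0.025,-0.005,0,-2.2,-2.6,-0.2,0.2]
    - [-0.025,-0.005,0,-2.2,-2.6,-0.25,0.2]
    - [-0.025,-0.005,0,-2.2,-2.6,-0.3,0.2]
    - [-0.025,-0.005,0,-2.2,-2.5,-0.35,0.2]
    - [-0.025,-0.005,0,-2.2,-2.5,-0.4,0.2]
    - [0,0,0,0,0,0,0.2]

```text
t: 19.07
tool_pos: [0.4299, -0.2971, 0.3434]
tool_rot: [1.643, 2.424, 0.294]
contact_force: [-1.0, 0.1, -2.1]
opening: 0.0424
```

```bash
cat > fin.py <<'E'
from h import *
import sys
zl=np.array([-.302,-.0545,.952]); zl/=np.linalg.norm(zl); L=np.array([.495,-.3113,.1018])
o=ctrl.get_obs(); M=R.from_rotvec(o['tool_rot']).as_matrix()
F=frame(-zl,M[:,0]); T=L+zl*(.09+.1225); print(o['t'],o['tool_pos'],'goal',T,o['q'].round(2))
plan2(T+zl*float(sys.argv[1]),F,int(sys.argv[2]))
E
python3 fin.py .03 6
```

```text
19.0667 [ 0.42991506 -0.29714204  0.34340783] goal [ 0.43084034 -0.32287848  0.30405164] [-0.87 -0.35  1.84  0.25  1.51 -1.25]
N 6 turn [-0.0047, -0.0015, 0.0]
[-0.37, -0.34, 0.11]
[-0.37, -0.34, 0.11]
[-0.37, -0.34, 0.11]
[-0.37, -0.34, 0.11]
[-0.37, -0.34, 0.11]
[-0.36, -0.34, 0.11]
```

Call:
jog_arm:
  deltas:
    - [-0.005,-0.0015,0,-0.37,-0.34,0.3,0.2]
    - [-0.005,-0.0015,0,-0.37,-0.34,0.3,0.2]
    - [-0.005,-0.0015,0,-0.37,-0.34,0.3,0.2]
    - [-0.005,-0.0015,0,-0.37,-0.34,0.3,0.2]
    - [-0.005,-0.0015,0,-0.37,-0.34,0.3,0.2]
    - [-0.005,-0.0015,0,-0.37,-0.34,0.3,0.2]
    - [0,0,0,0,0,0,0.2]
    - [0,0,0,0,0,0,0.2]
    - [0,0,0,0,0,0,0.2]

```text
t: 19.82
tool_pos: [0.4292, -0.3202, 0.3262]
tool_rot: [1.614, 2.404, 0.323]
contact_force: [0.3, 0.2, -1.7]
opening: 0.0422
```

```bash
python3 fin.py 0 4
```

```text
19.8167 [ 0.42919689 -0.32017662  0.32621994] goal [ 0.43084034 -0.32287848  0.30405164] [-0.92 -0.32  1.85  0.28  1.46 -1.31]
N 4 turn [0.0015, 0.0004, 0.0]
[-0.04, -0.16, 0.54]
[-0.04, -0.16, 0.54]
[-0.04, -0.16, 0.54]
[-0.04, -0.16, 0.54]
```

Call:
jog_arm:
  deltas:
    - [0.0015,0,0,-0.04,-0.16,0.54,0.2]
    - [0.0015,0,0,-0.04,-0.16,0.54,0.2]
    - [0.0015,0,0,-0.04,-0.16,0.54,0.2]
    - [0.0015,0,0,-0.04,-0.16,0.54,0.2]
    - [0,0,0,0,0,0,0.2]
    - [0,0,0,0,0,0,0.2]
    - [0,0,0,0,0,0,0.2]

```text
t: 20.4
tool_pos: [0.4306, -0.323, 0.3036]
tool_rot: [1.617, 2.407, 0.316]
contact_force: [-0.2, -0.9, -2.0]
opening: 0.0423
```

```bash
python3 fin.py 0 1; cat > ver.py <<'E'
from pose import *
zl=np.array([-.302,-.0545,.952]); zl/=np.linalg.norm(zl); L=np.array([.495,-.3113,.1018]); ex=np.cross([0,1,0],zl)
o=ctrl.get_obs(); p=o['tool_pos']; M=R.from_rotvec(o['tool_rot']).as_matrix()
for vs in (('top','side'),('side',)):
    P=pts(p-.075*zl,.085,vs); f,n=fit(P,p-.1225*zl,zl)
    d=f-L; print('dist along lens z',d@zl,'lateral world',d-zl*(d@zl),'axis err',n-zl,'deg',np.degrees(np.arccos(n@zl)),'tcp along',(p-f)@n)
E
python3 ver.py; python3 chk.py pics/c3.png
```

```text
20.4 [ 0.43063504 -0.3229522   0.30361775] goal [ 0.43084034 -0.32287848  0.30405164] [-0.91 -0.3   1.88  0.28  1.43 -1.32]
N 1 turn [-0.0001, 0.0012, -0.0]
[-0.0, 0.03, -0.03]
top 568
side 543
foot [ 0.4658 -0.3179  0.1864] axis [-0.2744 -0.0478  0.9604] rms 0.8320024405318698 mm; tilt 0.28222368625181354
dist along lens z 0.089678403861082 lateral world [-0.00210278 -0.00173233 -0.00076623] axis err [0.02757536 0.00664815 0.0086661 ] deg 1.6994395630820434 tcp along 0.12248683959049939
side 539
foot [ 0.4672 -0.3183  0.186 ] axis [-0.2816 -0.0439  0.9585] rms 1.2158676443503011 mm; tilt 0.28901484340248695
dist along lens z 0.08893120586751344 lateral world [-0.00095895 -0.00213122 -0.00042621] axis err [0.02031734 0.01061054 0.00675268] deg 1.3691219745442542 tcp along 0.12322364417619903
20.55 [ 0.43067145 -0.32307478  0.30406956] 0.04249982781721046 [-0.915 -0.305  1.876  0.278  1.428 -1.322] 
 [[-0.368  0.879  0.303]
 [ 0.928  0.37   0.053]
 [-0.066  0.3   -0.952]] [-0.4604123   0.33120378 -0.87211219]
top 420 265
side 362 88
```

View pics/c3.png

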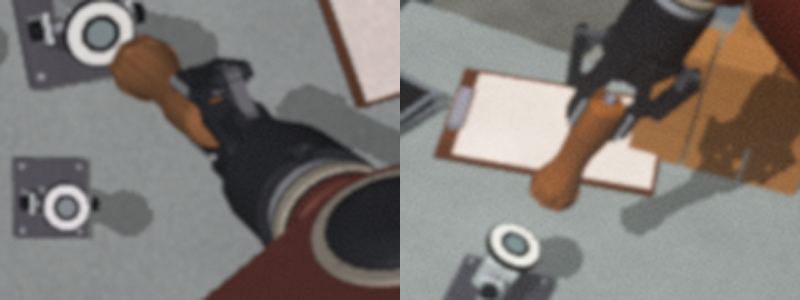

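The mill is held over the lens, foot towards it: crop left shows the foot at (145,65) by the ring at (100,33), and crop right shows the foot above the ring at (515,243). The fits say 89–90 mm distance, 2 mm lateral and 1.5° tilt. A 0.03 rad lean in the tool showed up in both hold poses, so I'll trim it about tool x.

Call:
jog_arm:
  deltas:
    - [-0.01,0,0,0,0,-0.03,0.2]
    - [-0.012,0,0,0,0,-0.02,0.2]
    - [0,0,0,0,0,0,0.2]
    - [0,0,0,0,0,0,0.2]
    - [0,0,0,0,0,0,0.2]
    - [0,0,0,0,0,0,0.2]
    - [0,0,0,0,0,0,0.2]
    - [0,0,0,0,0,0,0.2]

```text
t: 21.32
tool_pos: [0.4305, -0.323, 0.3041]
tool_rot: [1.608, 2.395, 0.341]
contact_force: [0.5, 0.1, -0.6]
opening: 0.0423
```

```bash
python3 ver.py; python3 - <<'E'
from h import *
im,d=vision.get_image('top'); cv2.imwrite('pics/end.png',cv2.resize(im[:,:,::-1],(800,600))); o=ctrl.get_obs(); print(o['t'],o['tool_pos'],o['dq'].round(3))
E
```

```text
top 587
side 547
foot [ 0.4686 -0.3166  0.1867] axis [-0.298  -0.0593  0.9527] rms 0.8187141317786713 mm; tilt 0.3087073112776749
dist along lens z 0.0891183786780827 lateral world [ 0.00048101 -0.00043582  0.00012764] axis err [ 0.00394478 -0.00481859  0.00095469] deg 0.36097084278246094 tcp along 0.12354170922856879
side 545
foot [ 0.4692 -0.3172  0.1868] axis [-0.2978 -0.0543  0.9531] rms 1.1116848863791038 mm; tilt 0.3074999293132127
dist along lens z 0.08898105055434562 lateral world [ 0.00102911 -0.00108004  0.00026463] axis err [0.00416407 0.00017313 0.00132083] deg 0.2504953049388606 tcp along 0.12367954132629418
21.5167 [ 0.43045855 -0.32295725  0.30411004] [ 0.001  0.     0.002 -0.001  0.    -0.001]
```

View pics/end.png

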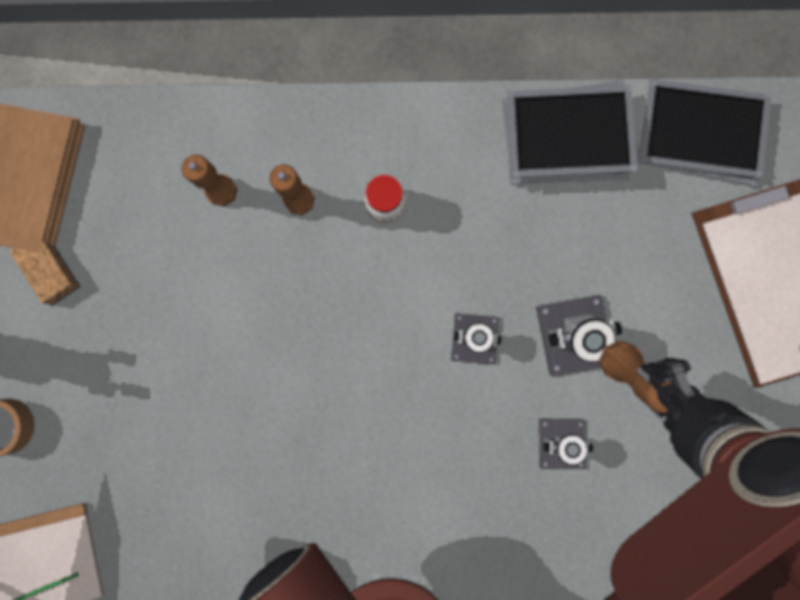

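The end view shows the other mills at (205,180) and (290,190), the pot at (384,195) and the stand at (580,337), all where they started. The mill is held over the lens at (622,362). Error is about 1 mm in distance, at most 1.5 mm sideways and 0.4° in tilt, and the arm is still. Handing in.

```bash
python3 -c "
from station import ctrl
print(ctrl.finish_job())"
```

```text
the job is handed in; nothing more can be done
None
```

I stood the fallen mill up and let go. It stood by itself, 0.008 rad off vertical by a depth fit, with the gripper withdrawn. I then took it by its head from above and handed the job in at about 21.5 s, holding it still in front of the inspection camera.

**Final position:** the last depth fits put the foot 89 mm from the lens glass, against the 90 mm asked. It was at most about 1.5 mm off centre and 0.25–0.4° off square. The calibration is only good to about 2 mm, so the true error could be a little larger.

**Other objects:** the camera stand, both standing mills and the glue pot look unmoved in the last picture. I compared them by eye only.

**Along the way:**
- **Low pass:** my first approach path dipped to about 12 cm high near the camera stand. I lifted clear and no contact showed.
- **Regrip:** my first hold on the lying mill was too shallow, so I opened and took it again about 9 mm deeper.
- **Lean in the gripper:** the fits showed the mill leaning about 0.03 rad in the jaws, and I trimmed that out at the end.
- **Fit that disagreed:** after lifting the mill by its head, one fit put the tool 125 mm up the mill instead of 122 mm. The final fits gave about 123.5 mm, against the 122.5 mm I had used.

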